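# Show the pump housing's plug to the inspection camera with the swivel mirror

### The arm

A 6-joint arm with a two-finger parallel gripper is mounted at the origin on the work surface. World frame = base frame: x ahead of the robot, y to its left, z up, the work surface at z = 0. Lengths are in m, angles in degrees, forces in N, time in s.
With the tool pointing down it reaches from about 0.4 to 0.825 m from the base axis. Payload 7 kg.
Tool frame: the origin (TCP) lies midway between the tips of the shut fingers; the grasp point (between the pads) lies 19 mm behind it; z points along the fingers, y is the line along which they close (so a half turn about z gives the same grasp; the last joint's range is limited). The gripper opens to 88 mm and grips with 3 to 60 N. Pads are 19 mm wide; open, the fingers measure 130 mm over their backs; the gripper's body (78 mm by 193 mm) begins 47 mm behind the grasp point.
Start: joints at [82.053, 20.546, 0.682, 0, -70.136, -16.507], TCP at [0.279, 0.614, 0.227] pointing down, gripper open.
Joint ranges: [-176.03, 176.03], [-82.01, 121.73], [-58.28, 71.71], [-173.87, 95.51], [-174.79, -0.11], [-173.66, 173.66]. Speed limits (degrees/s): [136.94, 136.94, 172.46, 180, 180, 180].

### API

Orientations are given as [roll, pitch, yaw] about the fixed x, y, z axes, in that order (R = Rz(yaw) Ry(pitch) Rx(roll)).
In Python, from plant import telemetry, viewer, workorder gives the robot as it stands. The module is installed in compiled form; this text tells all that it offers.
- The arm moves only by the tool carry_out, never from a script. Its argument "rows" is a list of rows, each a list of 6 numbers: the shift along the tool's x, y, z in m, then the turn, a rotation vector about the tool's x, y, z in rad. In form: [[tx, ty, tz, ax, ay, az], ...]. A call has 1 to 8 rows; each row is the pose to reach, as a shift and turn from the pose commanded when the call began, along the tool's axes at that moment; what a row does not reach only later rows make up. A row lasts 1/8 s, in which the tool goes at most 62.5 mm and 10.7 degrees, less where a joint would pass 70% of its speed; a pose out of reach is approached as far as the arm can. A call with a gripper value outside its range is refused whole. "grip" is the gripper's target within -1 to 1 (fully open at 1, half-way at 0, shut at -1), set as the call begins (left out, the last holds). The fingers move at their own pace and stop on an object; the grip force is fixed at half the most. Time passes only in rows, so rows that repeat a pose let the fingers close. It gives the time, the measured TCP pose, the force, the opening and the grip force at its end, in the units of the state.
- telemetry.get_obs(): the state, without advancing time (a new reading comes with each control period).
- viewer.snapshot(name): name is "side" or "top"; returns the picture (400x640x3 uint8, red, green, blue); there is no depth.
- viewer.camera_info(name): a dict with "intrinsics" (3x3 intrinsics, pixels), "k1" (the pictures are not rectified: a ray, as slopes to the right and down, at radius r is drawn at 1 + k1 r^2 times it, then the intrinsics apply), "extrinsics" (4x4, takes a point from camera to world coordinates). Camera axes: x right, y down, z forward; pixel columns grow to the right and rows downward; lengths in m; the calibration is good to about 2 mm. A picture is of the moment at which its call begins. camera_info takes no time and is no camera call.
- workorder.close_job(): hands the job in; it is judged then, once.
The state is a dict: "clock": time; "joint_pos": joint angles; "qvel": joint speeds; "tau": joint torques, N m; "tool_pos": TCP position; "orientation": TCP orientation; "force": force on the tool from outside, world axes, zero at the start; "moment": the same for the moment, N m; "opening": finger opening in m; "gripper_force": force on a finger pad.
Only numpy, scipy, OpenCV 4.12 (cv2) and the standard library are available. Lean on these libraries where they do the work, as an engineer would, in place of code of your own. Each camera call takes 0.05 s, during which the arm holds its last target. There are 200 camera calls.

### The job

Slide the pump housing along the bench, never lifting it, from its old outline onto the outline by the swivel mirror, centred and with its side port pointing straight at the mirror post. Then turn the mirror by the grip on its top until the plug in the port appears to the inspection camera in the middle of the mirror, and finish while still holding the grip at that angle, because a spring turns the mirror back if it is let go. Leave the screwdriver, the bearing ring, the parts bin and the socket where they are.

Things in the scene. Friction and masses are not known exactly. Their poses are not given: they have to be found in the camera images.
- housing: Dark round pump housing, loose, 0.5 to 0.9 kg. Origin: centre of its underside, z up. Smooth foot (friction about 0.3) 90 mm across, body 80 mm, flat top at 70 mm. A port (30 mm round stub, axis 50 mm up) sticks out along +x to 63 mm from the centre. On top, centred, stands a flat aluminium lug to hold it by: 50 mm long along y, 14 mm thick along x, from 70 to 113 mm above the bench.
- plug (a point): Centre of the outer face of the 18 mm round brass plug in the end of the port: 63 mm along the housing's +x from its centre, 50 mm up. This is what the camera must see.
- spot: The inspection position, painted flat on the bench. Origin: on the axis of the mirror post, at bench height; +x points from the post to the centre of the outline, 170 mm away (a short painted line marks this direction). Its direction varies.
- spot_centre (a point): Centre of the inspection outline, a dark painted circle 104 mm across on the bench, 170 mm from the mirror post.
- old_spot: The outline on which the housing starts: a like painted circle 104 mm across; origin at its centre.
- mirror (a joint): Angle of the mirror about its upright post, rad: 0 at rest, growing anticlockwise seen from above, stops at -0.05 and 1.6. A light spring (0.06 N m per rad) turns it back to 0 when let go. The answer lies between about 0.5 and 1.1.
- mirror_face (a point): Centre of the mirror's face, on the turning axis, 50 mm up; +x is the face's normal (the way it looks), z up. Upright pane 70 mm wide, 56 mm high, in a dark frame 76 x 62 mm, top 82 mm up. The lens sees the plug mid-mirror when this normal, from above, halves the angle between the directions from here to lens and to plug. Pictures need not show the reflection: use the geometry.
- mirror_grip (a point): Flat upright aluminium grip on top of the mirror, turning with it: 40 mm wide along its y (in the mirror's plane), 10 mm thick along its x (the mirror's normal), 38 mm high, from 85 to 123 mm above the bench. This point: its middle, 104 mm up, on the turning axis.
- camera: Black inspection camera, fixed, on a flat aluminium arm along the bench that is pinned at the mirror post. Origin: on the post's axis at bench height; +x points out along the arm to the camera. Camera box 46 x 52 mm, 78 mm high, its middle 213 mm from the post. Its direction from the post varies; it does not move.
- lens (a point): Centre of the camera's lens, facing the mirror post, 170 mm from it along the arm, 50 mm above the bench.
- screwdriver: green-handled screwdriver lying on the bench, about 200 mm long; not part of the job. Origin: on its handle-to-tip axis, underside.
- bearing: steel bearing ring, 60 mm across, 16 mm high, lying flat; not part of the job. Origin: centre of its underside.
- parts_bin: open black plastic parts bin, 140 x 100 x 70 mm; not part of the job. Origin: centre of its underside.
- socket: short steel can-shaped socket, 32 mm across, 50 mm high; not part of the job. Origin: centre of its underside.

How it is judged (in metres and radians):
On the way:
1. the housing has been slid onto the inspection outline, port towards the mirror post (horizontal distance between housing and spot_centre below 0.01 m and y of plug in the frame of spot between -0.015 and 0.015 m and x of plug in the frame of spot below 0.125 m and height (world z) of housing below 0.004 m and angle between housing's own z axis and vertical below 0.05 rad and linear speed of housing below 0.01 m/s), for 0.2 s.
At the end, for the whole second after the job is handed in: Housing still and upright on the inspection outline (centre within 10 mm, plug within 15 mm of the line to the post, on the post's side); fingers holding the mirror's grip, mirror still, its normal halving the angle between lens and plug to about 0.1 rad (all of step 1 and ((y of lens in the frame of mirror_face between 0.0421 and 0.0502 m and y of plug in the frame of mirror_face between -0.0489 and -0.008 m) or (y of lens in the frame of mirror_face between 0.0502 and 0.0583 m and y of plug in the frame of mirror_face between -0.0536 and -0.0133 m) or (y of lens in the frame of mirror_face between 0.0583 and 0.0662 m and y of plug in the frame of mirror_face between -0.0582 and -0.0186 m) or (y of lens in the frame of mirror_face between 0.0662 and 0.0739 m and y of plug in the frame of mirror_face between -0.0626 and -0.0239 m) or (y of lens in the frame of mirror_face between 0.0739 and 0.0815 m and y of plug in the frame of mirror_face between -0.0669 and -0.0291 m) or (y of lens in the frame of mirror_face between 0.0815 and 0.0889 m and y of plug in the frame of mirror_face between -0.071 and -0.0342 m) or (y of lens in the frame of mirror_face between 0.0889 and 0.096 m and y of plug in the frame of mirror_face between -0.0749 and -0.0392 m) or (y of lens in the frame of mirror_face between 0.096 and 0.1029 m and y of plug in the frame of mirror_face between -0.0786 and -0.0441 m) or (y of lens in the frame of mirror_face between 0.1029 and 0.1095 m and y of plug in the frame of mirror_face between -0.0821 and -0.0489 m) or (y of lens in the frame of mirror_face between 0.1095 and 0.1159 m and y of plug in the frame of mirror_face between -0.0855 and -0.0536 m) or (y of lens in the frame of mirror_face between 0.1159 and 0.122 m and y of plug in the frame of mirror_face between -0.0886 and -0.0582 m) or (y of lens in the frame of mirror_face between 0.122 and 0.1277 m and y of plug in the frame of mirror_face between -0.0915 and -0.0626 m) or (y of lens in the frame of mirror_face between 0.1277 and 0.1332 m and y of plug in the frame of mirror_face between -0.0941 and -0.0669 m) or (y of lens in the frame of mirror_face between 0.1332 and 0.1383 m and y of plug in the frame of mirror_face between -0.0965 and -0.071 m) or (y of lens in the frame of mirror_face between 0.1383 and 0.1431 m and y of plug in the frame of mirror_face between -0.0987 and -0.0749 m) or (y of lens in the frame of mirror_face between 0.1431 and 0.1475 m and y of plug in the frame of mirror_face between -0.1007 and -0.0786 m) or (y of lens in the frame of mirror_face between 0.1475 and 0.1515 m and y of plug in the frame of mirror_face between -0.1024 and -0.0821 m) or (y of lens in the frame of mirror_face between 0.1515 and 0.1552 m and y of plug in the frame of mirror_face between -0.1038 and -0.0855 m) or (y of lens in the frame of mirror_face between 0.1552 and 0.1584 m and y of plug in the frame of mirror_face between -0.105 and -0.0886 m) or (y of lens in the frame of mirror_face between 0.1584 and 0.1613 m and y of plug in the frame of mirror_face between -0.1059 and -0.0915 m)) and contact force between the fingers and mirror above 0.3 N and angular speed of mirror below 0.15 rad/s); the arm keeps its last pose, push and grip.
It fails at once if the housing was lifted off the bench (height (world z) of housing above 0.01 m).
It fails at once if the housing was tipped (angle between housing's own z axis and vertical above 0.2 rad).
It fails at once if the screwdriver, bearing ring, parts bin or socket was disturbed (distance of any of screwdriver, bearing, parts_bin, socket from where it was at the start of the episode above 0.03 m).
It also fails if it takes over 50 s, if anything falls off the work surface, if the arm or the gripper's body presses on something with over 40 N, if the wrist force passes 120 N, or if a joint passes its speed limit or range.

## Working session

There is one attempt and no reset: what is moved stays moved. The work goes in short steps, Python scripts to look and compute and a tool call to move; the robot and the scene stay as the last step left them, time stands still between calls to the robot, and variables do not carry over. Pictures are saved under pics/ and viewed, at most 10 in all, crops included, and the job is handed in when it is done.

Besides the shell and the picture viewer there is one more tool, called after ">>>" as name([rows], argument=value, ...), one row to a line, values as JSON. carry_out: Moves the arm, as the interface text tells. Its arguments: {"type":"object","properties":{"rows":{"type":"array"},"grip":{"type":"number"}},"required":["rows"]}

```bash
mkdir -p pics; cat > h.py <<'E'
import numpy as np, cv2
from plant import telemetry, viewer, workorder
def snap(n,f):
    im=viewer.snapshot(n); cv2.imwrite('pics/'+f,im[:,:,::-1]); return im
def ray(n,uv):
    c=viewer.camera_info(n);K=np.array(c['intrinsics']);k=c['k1'];T=np.array(c['extrinsics'])
    d=np.linalg.inv(K)@[uv[0],uv[1],1.];rd=np.hypot(d[0],d[1]);r=rd
    for _ in range(30): r=rd/(1+k*r*r)
    if rd>0: d[:2]*=r/rd
    return T[:3,3],T[:3,:3]@d
def onz(n,uv,z):
    o,d=ray(n,uv); return (o+d*(z-o[2])/d[2])
def proj(n,p):
    c=viewer.camera_info(n);K=np.array(c['intrinsics']);k=c['k1'];T=np.array(c['extrinsics'])
    q=T[:3,:3].T@(np.array(p)-T[:3,3]);s=q[:2]/q[2];s=s*(1+k*s@s)
    return (K@[s[0],s[1],1])[:2]
E
python3 - <<'E'
from h import *
snap('top','top0.png');snap('side','side0.png')
for n in('top','side'):
    c=viewer.camera_info(n);print(n,np.round(c['intrinsics'],1).tolist(),c['k1'],np.round(c['extrinsics'],3).tolist())
print(telemetry.get_obs())
E
```

```text
top [[420.0, 0.0, 321.7], [0.0, 420.0, 193.7], [0.0, 0.0, 1.0]] 0.0003800650737072941 [[0.008, -0.98, 0.198, 0.383], [-1.0, -0.007, 0.005, 0.037], [-0.003, -0.198, -0.98, 1.093], [0.0, 0.0, 0.0, 1.0]]
side [[366.3, 0.0, 314.9], [0.0, 366.3, 205.1], [0.0, 0.0, 1.0]] -0.04365455678640856 [[0.831, -0.296, 0.472, 0.183], [-0.557, -0.426, 0.713, -0.556], [-0.01, -0.855, -0.519, 0.555], [0.0, 0.0, 0.0, 1.0]]
{'clock': 0.1, 'joint_pos': array([ 8.20524398e+01,  2.05870237e+01,  6.39028004e-01, -1.52986431e-02,
       -7.01367079e+01, -1.65054127e+01]), 'qvel': array([ 0.00444324, -0.12857827,  0.10740648,  0.08899166,  0.0117435 ,
       -0.10253406]), 'tau': array([-1.38142637e-03, -5.84163308e+01,  2.93750918e+01,  7.01547951e+00,
        1.01764739e-02, -4.57030808e-05]), 'tool_pos': array([0.27928763, 0.61403085, 0.22572756]), 'orientation': array([ 1.79914701e+02, -1.02767746e-02, -2.44581740e+01]), 'force': array([0.53713761, 0.17268974, 0.58633167]), 'moment': array([ 0.02198435,  0.01246331, -0.00767527]), 'gripper_force': 0.0, 'opening': 0.08768006003639486}
```

View pics/top0.png

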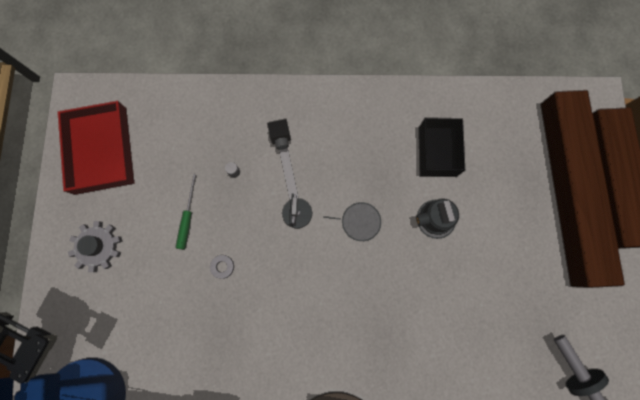

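View pics/side0.png

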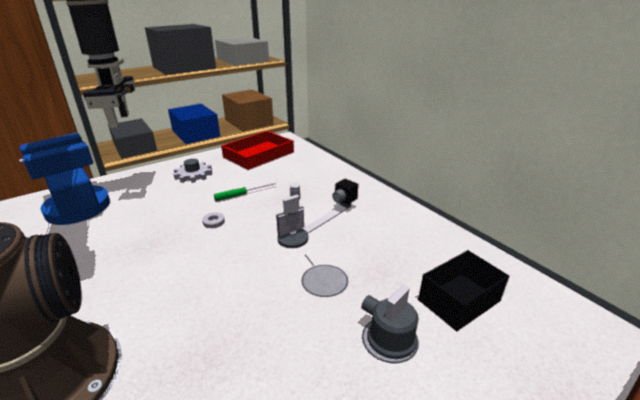

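The top view shows the housing at about (438,218) with its port pointing left, the outline at (362,222), its direction line at (325–340,218), the mirror post at about (297,212) and the camera box at (280,133). In the side view the same things sit at (392,335), (325,280), (292,237) and (346,190). Next I'll measure them more finely.

```bash
python3 - <<'E'
from h import *
im=cv2.imread('pics/top0.png')
cv2.imwrite('pics/c0.png',cv2.resize(im[110:260,265:475],None,fx=3.8,fy=3.8,interpolation=cv2.INTER_CUBIC))
g=cv2.cvtColor(im,cv2.COLOR_BGR2GRAY)
m=((g<125)).astype(np.uint8)
n,l,s,c=cv2.connectedComponentsWithStats(m[100:270,210:500])
for i in range(1,n):
    if s[i,4]>15:
        x=c[i]+[210,100]; print(s[i]+[210,100,0,0,0],x.round(1),onz('top',x,0).round(4))
E
```

```text
[266 117  27  38 744] [278.9 134.8] [0.7677 0.1602 0.    ]
[ 414  116   53   63 3013] [440.2 147.2] [ 0.7356 -0.2785  0.    ]
[222 162  20  26 178] [232.9 174.7] [0.6547 0.2804 0.    ]
[370 169  22  26 175] [381.  180.6] [ 0.6413 -0.1161  0.    ]
[281 193  33  37 829] [296.7 212.7] [0.5529 0.1074 0.    ]
[ 409  197   51   43 1505] [435.5 218.3] [ 0.5408 -0.2568  0.    ]
[ 323  201   60   42 1424] [360.2 221.1] [ 0.532  -0.0595  0.    ]
[210 254  26  16 235] [221.7 261.8] [0.4238 0.2978 0.    ]
```

View pics/c0.png

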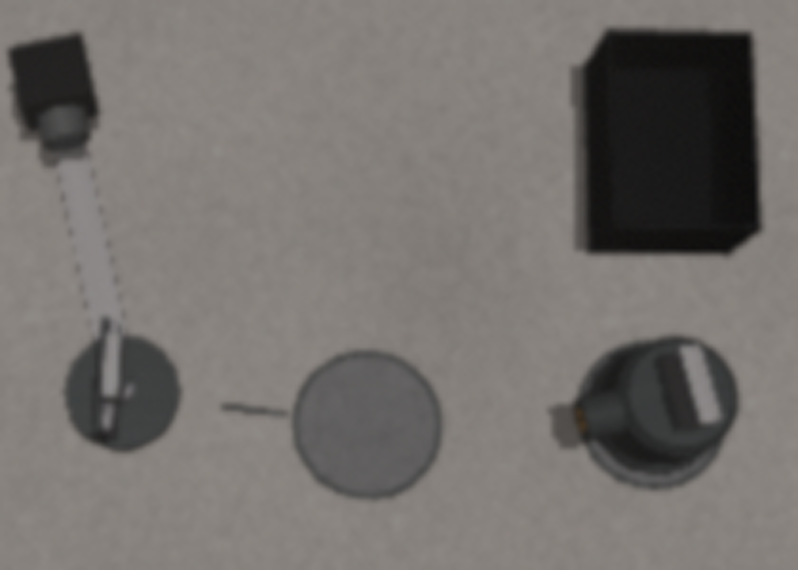

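The crop (3.8x, offset 265,110) shows the post disc centred at (123,392), the outline at (367,424) and the line from (222,406) to (287,413). The lug top is centred at (700,384), tilted along (20,77), and the port tip is near (578,418). The arm's centre line runs from (77,172) to (109,322).

```bash
python3 - <<'E'
from h import *
f=lambda x,y,z:onz('top',((x+.5)/3.8-.5+265,(y+.5)/3.8-.5+110),z)[:2]
post=f(123,392,.004);sp=f(367,424,0);L1=f(222,406,0);L2=f(287,413,0)
print('post',post,'spot',sp,'dist',np.linalg.norm(sp-post))
a=lambda v:np.degrees(np.arctan2(v[1],v[0]))
print('spot dir',a(sp-post),'line dir',a(L2-L1))
A1=f(77,172,.003);A2=f(109,322,.003);print('arm dir',a(A1-A2),a(A1-post), 'cambox', [ (f(x,y,.078)) for x,y in((10,48),(80,35),(97,105),(25,122))])
bc=np.mean([f(x,y,.078) for x,y in((10,48),(80,35),(97,105),(25,122))],0);print('box',bc,np.linalg.norm(bc-post),a(bc-post))
lc=np.array([f(x,y,.113) for x,y in((680,347),(700,343),(721,420),(700,424))]);print('lug',lc.mean(0),'long dir',a(lc[0]-lc[3]),a(lc[1]-lc[2]),'len',np.linalg.norm(lc[0]-lc[3]),np.linalg.norm(lc[0]-lc[1]))
print('old spot',f(656,413,0))
p=f(578,418,.05);h=lc.mean(0);print('plug',p,np.linalg.norm(p-h),a(p-h))
g=np.array([f(x,y,.123) for x,y in((103,322),(121,322),(118,396),(103,396))]);print('grip',g.mean(0),a(g[0]-g[3]),a(g[1]-g[2]))
b=f(123,392,.004)
for q in ([*sp,0],[*post,0],[*h,.113]): print('side proj',proj('side',q).round(1))
E
```

```text
post [0.55212331 0.10630555] spot [ 0.53168733 -0.06209854] dist 0.16963952594639922
spot dir -96.91906156523234 line dir -95.77817582707681
arm dir 12.99695732232215 12.783923878089142 cambox [array([0.77383874, 0.18212314]), array([0.78339981, 0.13528777]), array([0.73406104, 0.12271767]), array([0.72186752, 0.17038917])]
box [0.75329178 0.15262944] 0.20643317045318943 12.967678555268682
lug [ 0.54333842 -0.25891245] long dir 11.634028590219376 12.191656939394461 len 0.04929492409350389 0.012864646821297253
old spot [ 0.54081493 -0.26149232]
plug [ 0.52991577 -0.19640318] 0.06393416022612815 102.1191234593037
grip [0.55432919 0.10638984] 1.2591111723344106 -1.146450162154479
side proj [324.1 278.2]
side proj [292.7 237.6]
side proj [397.4 291.4]
```

```bash
cat >> h.py <<'E'
def to(x,y,z,yaw,frm=None):
    o=telemetry.get_obs(); p,ps=(o['tool_pos'],o['orientation'][2]) if frm is None else (np.array(frm[:3]),frm[3])
    d=np.array([x,y,z])-p;s=np.radians(ps);dy=(yaw-ps+180)%360-180
    print(np.round([d[0]*np.cos(s)+d[1]*np.sin(s),d[0]*np.sin(s)-d[1]*np.cos(s),-d[2],0,0,-np.radians(dy)],4).tolist(),'q',o['joint_pos'].round(0).tolist(),'t',round(float(o['clock']),2))
E
python3 -c "
from h import *
to(.45,.25,.227,-10)"
```

```text
[0.3061, 0.2607, -0.0013, 0.0, 0.0, -0.2523] q [82.0, 21.0, 1.0, -0.0, -70.0, -17.0] t 0.1
```

>>> carry_out([
  [0.306, 0.261, 0, 0, 0, -0.25],
  [0.306, 0.261, 0, 0, 0, -0.25],
  [0.306, 0.261, 0, 0, 0, -0.25],
  [0.306, 0.261, 0, 0, 0, -0.25],
  [0.306, 0.261, 0, 0, 0, -0.25],
  [0.306, 0.261, 0, 0, 0, -0.25],
  [0.306, 0.261, 0, 0, 0, -0.25],
  [0.306, 0.261, 0, 0, 0, -0.25],
], grip=1)

```text
clock: 1.1
tool_pos: [0.4503, 0.2482, 0.2265]
orientation: [180.0, 0.0, -10.3]
force: [-0.3, 0.7, -0.1]
opening: 0.0879
gripper_force: 0.0
```

```bash
python3 -c "
from h import *
print(telemetry.get_obs()['tool_pos'],telemetry.get_obs()['orientation'])
to(.543,-.2595,.2,12)"
```

```text
[0.45034954 0.24822466 0.22647507] [ 1.79985928e+02  1.56625666e-02 -1.02999310e+01]
[0.1819, 0.483, 0.0265, 0.0, 0.0, -0.3892] q [51.0, 5.0, -19.0, -0.0, -65.0, 29.0] t 1.1
```

>>> carry_out([
  [0.182, 0.483, 0.026, 0, 0, -0.39],
  [0.182, 0.483, 0.026, 0, 0, -0.39],
  [0.182, 0.483, 0.026, 0, 0, -0.39],
  [0.182, 0.483, 0.026, 0, 0, -0.39],
  [0.182, 0.483, 0.026, 0, 0, -0.39],
  [0.182, 0.483, 0.026, 0, 0, -0.39],
  [0.182, 0.483, 0.026, 0, 0, -0.39],
  [0.182, 0.483, 0.026, 0, 0, -0.39],
])

```text
clock: 2.1
tool_pos: [0.5399, -0.2324, 0.2016]
orientation: [-180.0, -0.0, 12.3]
force: [1.6, 0.9, 0.7]
opening: 0.0876
gripper_force: 0.0
```

>>> carry_out([
  [0, 0, 0, 0, 0, 0],
  [0, 0, 0, 0, 0, 0],
  [0, 0, 0, 0, 0, 0],
])

```text
clock: 2.48
tool_pos: [0.5395, -0.2298, 0.202]
orientation: [-180.0, -0.0, 12.3]
force: [0.8, 0.4, -0.1]
opening: 0.0877
gripper_force: 0.0
```

```bash
python3 - <<'E'
from h import *
to(.543,-.2595,.077,12)
im=snap('side','s1.png')
c=cv2.imread('pics/s1.png')[200:380,300:500];cv2.imwrite('pics/s1c.png',cv2.resize(c,None,fx=3,fy=3,interpolation=cv2.INTER_CUBIC))
E
```

```text
[-0.0029, 0.0297, 0.125, 0.0, 0.0, 0.0054] q [-4.0, 13.0, -13.0, -0.0, -64.0, 106.0] t 2.48
```

View pics/s1c.png

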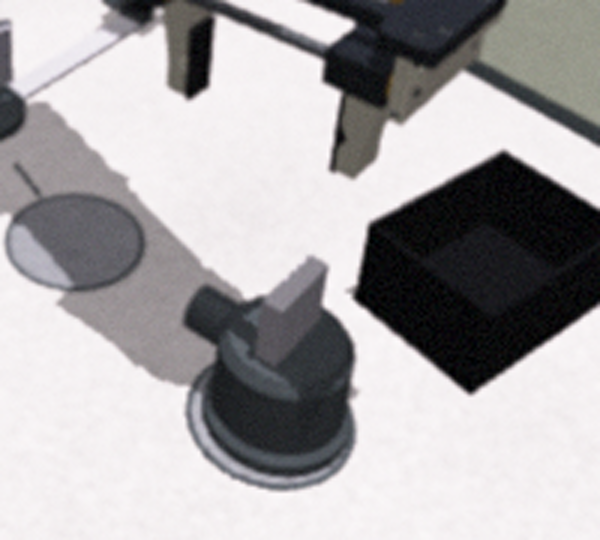

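The side crop shows the fingers high and behind the lug. The lug top is centred near crop (291,286), about 3 px from the prediction, which is good enough to go down on it.

>>> carry_out([
  [-0.003, 0.03, 0.03, 0, 0, 0.005],
  [-0.003, 0.03, 0.06, 0, 0, 0.005],
  [-0.003, 0.03, 0.09, 0, 0, 0.005],
  [-0.003, 0.03, 0.11, 0, 0, 0.005],
  [-0.003, 0.03, 0.124, 0, 0, 0.005],
  [-0.003, 0.03, 0.124, 0, 0, 0.005],
])

```text
clock: 3.28
tool_pos: [0.5425, -0.2603, 0.0774]
orientation: [-180.0, 0.1, 12.0]
force: [-0.7, -1.0, 0.8]
opening: 0.0875
gripper_force: 0.0
```

```bash
python3 - <<'E'
from h import *
to(.543,-.2595,.077,12)
im=snap('side','s2.png')
c=cv2.imread('pics/s2.png')[200:380,300:500];cv2.imwrite('pics/s2c.png',cv2.resize(c,None,fx=3,fy=3,interpolation=cv2.INTER_CUBIC))
E
```

```text
[0.0007, -0.0007, 0.0004, 0.0, 0.0, -0.0002] q [-7.0, 21.0, -19.0, -0.0, -49.0, 109.0] t 3.27
```

View pics/s2c.png

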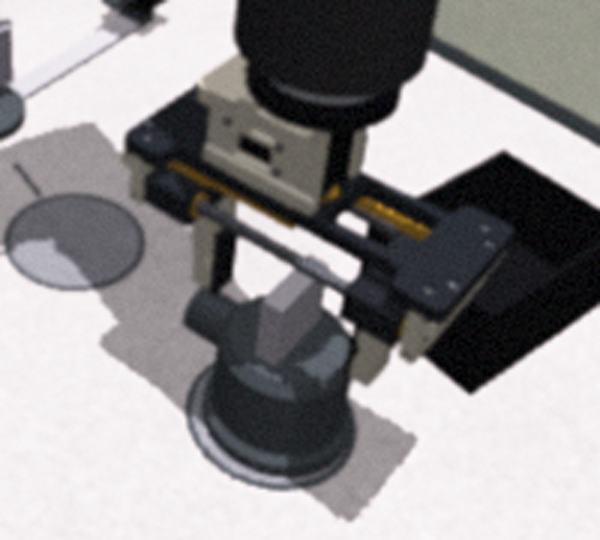

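The fingers straddle the lug: the tip midpoint at about (290,332) matches the lug's foot. Closing now.

>>> carry_out([
  [0, 0, 0, 0, 0, 0],
  [0, 0, 0, 0, 0, 0],
  [0, 0, 0, 0, 0, 0],
  [0, 0, 0, 0, 0, 0],
  [0, 0, 0, 0, 0, 0],
  [0, 0, 0, 0, 0, 0],
  [0, 0, 0, 0, 0, 0],
  [0, 0, 0, 0, 0, 0],
], grip=-1)

```text
clock: 4.32
tool_pos: [0.543, -0.2614, 0.0781]
orientation: [180.0, -0.0, 11.9]
force: [-0.3, 2.3, -4.1]
opening: 0.0137
gripper_force: 29.9
```

```bash
python3 - <<'E'
from h import *
o=telemetry.get_obs();print(o['opening'],o['gripper_force'],o['force'],o['tool_pos'])
to(.5317,-.0625,o['tool_pos'][2],-7)
E
```

```text
0.013737027272095218 29.89426016807556 [-0.28453269  2.34179062 -4.09568583] [ 0.54296965 -0.26140096  0.07811946]
[0.0301, -0.1969, -0.0, 0.0, 0.0, 0.3306] q [-7.0, 21.0, -19.0, 0.0, -49.0, 109.0] t 4.33
```

>>> carry_out([
  [0.0, -0.004, 0.001, 0, 0, 0.0],
  [0.002, -0.015, 0.001, 0, 0, 0.02],
  [0.004, -0.03, 0.001, 0, 0, 0.05],
  [0.006, -0.045, 0.001, 0, 0, 0.08],
  [0.009, -0.06, 0.001, 0, 0, 0.11],
  [0.012, -0.075, 0.001, 0, 0, 0.14],
  [0.014, -0.09, 0.001, 0, 0, 0.16],
  [0.015, -0.098, 0.001, 0, 0, 0.165],
])

```text
clock: 5.32
tool_pos: [0.5381, -0.1622, 0.0779]
orientation: [179.9, -0.1, 2.5]
force: [1.8, -10.7, 1.5]
opening: 0.0138
gripper_force: 29.9
```

```bash
python3 - <<'E'
from h import *
o=telemetry.get_obs();print(o['opening'],o['gripper_force'],o['force'],o['tool_pos'],o['orientation'])
to(.5317,-.0625,o['tool_pos'][2],-7)
E
```

```text
0.01381874673453063 29.93057817220688 [  1.79642768 -10.73666672   1.53430843] [ 0.53807198 -0.16220139  0.07792673] [ 1.79928224e+02 -1.11803531e-01  2.52055015e+00]
[-0.002, -0.0999, -0.0, 0.0, 0.0, 0.1662] q [3.0, 18.0, -25.0, 0.0, -47.0, 89.0] t 5.33
```

>>> carry_out([
  [0.0, -0.012, 0, 0, 0, 0.02],
  [0.0, -0.027, 0, 0, 0, 0.05],
  [-0.001, -0.042, 0, 0, 0, 0.08],
  [-0.001, -0.057, 0, 0, 0, 0.11],
  [-0.002, -0.072, 0, 0, 0, 0.135],
  [-0.002, -0.085, 0, 0, 0, 0.155],
  [-0.002, -0.095, 0, 0, 0, 0.165],
  [-0.002, -0.099, 0, 0, 0, 0.165],
])

```text
clock: 6.32
tool_pos: [0.5313, -0.0635, 0.0778]
orientation: [179.9, -0.1, -6.9]
force: [0.9, -7.3, 1.6]
opening: 0.0137
gripper_force: 30.0
```

>>> carry_out([
  [0, 0, 0, 0, 0, 0],
  [0, 0, 0, 0, 0, 0],
])

```text
clock: 6.58
tool_pos: [0.5312, -0.0632, 0.0777]
orientation: [180.0, -0.1, -6.9]
force: [-2.5, -1.2, 9.0]
opening: 0.0142
gripper_force: 30.0
```

>>> carry_out([
  [0, 0, 0, 0, 0, 0],
  [0, 0, 0, 0, 0, 0],
  [0, 0, 0, 0, 0, 0],
  [0, 0, 0, 0, 0, 0],
  [0, 0, -0.02, 0, 0, 0],
  [0, 0, -0.06, 0, 0, 0],
  [0, 0, -0.1, 0, 0, 0],
  [0, 0, -0.13, 0, 0, 0],
], grip=1)

```text
clock: 7.58
tool_pos: [0.5312, -0.0632, 0.2087]
orientation: [-180.0, -0.1, -7.0]
force: [0.5, 0.6, -0.4]
opening: 0.0856
gripper_force: 0.0
```

```bash
python3 - <<'E'
from h import *
o=telemetry.get_obs();print(o['opening'],o['force'],o['tool_pos'],o['orientation'])
to(.45,.25,.22,-7)
E
```

```text
0.08559377403470114 [ 0.46082958  0.64489383 -0.43539655] [ 0.53117304 -0.06323178  0.20868518] [-1.79977161e+02 -7.60663065e-02 -6.97536513e+00]
[-0.1186, -0.3011, -0.0113, 0.0, 0.0, 0.0004] q [14.0, 8.0, -19.0, 0.0, -63.0, 69.0] t 7.58
```

>>> carry_out([
  [-0.119, -0.301, -0.01, 0, 0, 0],
  [-0.119, -0.301, -0.01, 0, 0, 0],
  [-0.119, -0.301, -0.01, 0, 0, 0],
  [-0.119, -0.301, -0.01, 0, 0, 0],
  [-0.119, -0.301, -0.01, 0, 0, 0],
  [-0.119, -0.301, -0.01, 0, 0, 0],
  [-0.119, -0.301, -0.01, 0, 0, 0],
])

```text
clock: 8.45
tool_pos: [0.4489, 0.2504, 0.2166]
orientation: [180.0, 0.0, -6.9]
force: [-0.1, -1.0, 0.8]
opening: 0.0877
gripper_force: 0.0
```

```bash
python3 - <<'E'
from h import *
snap('top','t3.png');im=cv2.imread('pics/t3.png')
cv2.imwrite('pics/t3c.png',cv2.resize(im[110:260,265:475],None,fx=3.8,fy=3.8,interpolation=cv2.INTER_CUBIC))
E
```

```text
(no output)
```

View pics/t3c.png

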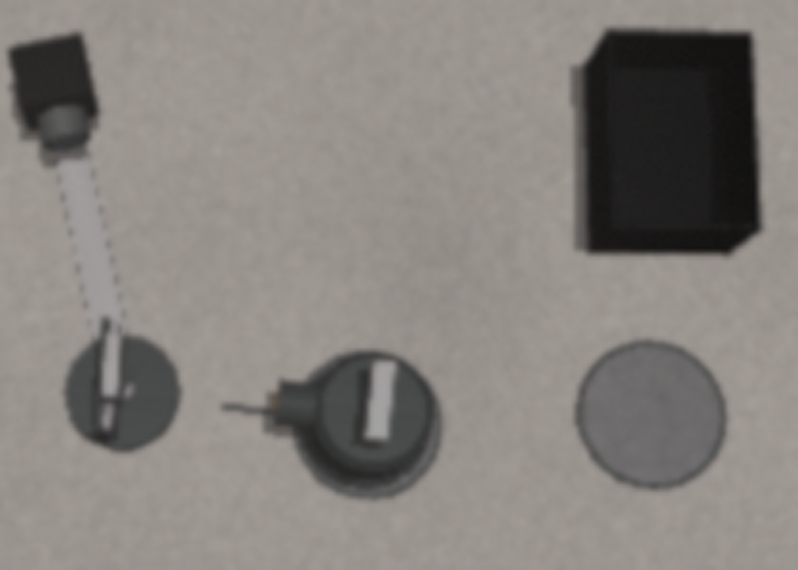

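The housing sits on the outline. Its lug top is at crop corners (374,361), (395,361), (387,440) and (365,440), and the port tip at about (272,402) lies along the painted line. Checking the numbers.

```bash
python3 - <<'E'
from h import *
f=lambda x,y,z:onz('top',((x+.5)/3.8-.5+265,(y+.5)/3.8-.5+110),z)[:2]
lc=np.array([f(x,y,.113) for x,y in((374,361),(395,361),(387,440),(365,440))]);h=lc.mean(0)
post=np.array([.5521,.1063]);sp=f(367,424,0)
a=lambda v:np.degrees(np.arctan2(v[1],v[0]))
print(h,sp,h-sp,'lug dir',a(lc[0]-lc[3])+90,a(lc[1]-lc[2])+90,'want',a(post-sp))
print('top disc z.07',f(376,417,.07),'port tip',f(270,402,.05),a(f(270,402,.05)-h))
plug=h+.063*np.array([np.cos(np.radians(83.1)),np.sin(np.radians(83.1))])
lens=post+.17*np.array([np.cos(np.radians(12.9)),np.sin(np.radians(12.9))])
print('bisect',(a(plug-post)+a(lens-post))/2)
to(.5535,.106,.2,0); to(.5535,.106,.089,0,[.5535,.106,.2,0])
E
```

```text
[ 0.53121329 -0.06023314] [ 0.53168733 -0.06209854] [-0.00047404  0.0018654 ] lug dir 82.94395643815895 83.50036461065844 want 83.08852863549264
top disc z.07 [ 0.52678802 -0.06160859] port tip [0.53904515 0.00625289] 83.28168264396021
bisect -42.19911629888577
[0.1209, 0.1298, 0.0166, 0.0, 0.0, -0.1213] q [51.0, 6.0, -20.0, -0.0, -64.0, 32.0] t 8.5
[0.0, 0.0, 0.111, 0.0, 0.0, -0.0] q [51.0, 6.0, -20.0, -0.0, -64.0, 32.0] t 8.5
```

>>> carry_out([
  [0.05, 0.05, 0.0, 0, 0, -0.05],
  [0.1, 0.1, 0.01, 0, 0, -0.1],
  [0.121, 0.13, 0.017, 0, 0, -0.121],
  [0.121, 0.13, 0.017, 0, 0, -0.121],
  [0.121, 0.13, 0.05, 0, 0, -0.121],
  [0.121, 0.13, 0.09, 0, 0, -0.121],
  [0.121, 0.13, 0.115, 0, 0, -0.121],
  [0.121, 0.13, 0.127, 0, 0, -0.121],
])

```text
clock: 9.5
tool_pos: [0.5528, 0.105, 0.0888]
orientation: [179.9, 0.1, -0.1]
force: [-0.1, 0.1, -0.1]
opening: 0.0876
gripper_force: 0.0
```

```bash
python3 - <<'E'
from h import *
to(.5535,.106,.089,0)
im=snap('side','s4.png')
c=cv2.imread('pics/s4.png')[130:310,210:410];cv2.imwrite('pics/s4c.png',cv2.resize(c,None,fx=3,fy=3,interpolation=cv2.INTER_CUBIC))
E
```

```text
[0.0007, -0.001, -0.0002, 0.0, 0.0, -0.0022] q [31.0, 18.0, -24.0, -0.0, -49.0, 59.0] t 9.5
```

View pics/s4c.png

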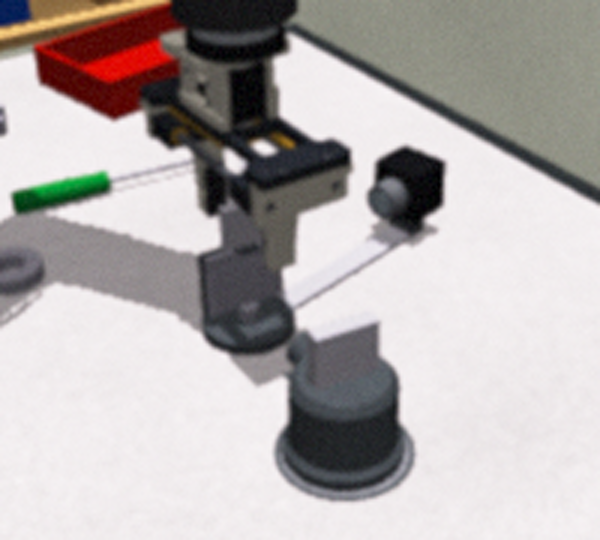

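The side crop shows the fingers straddling the mirror grip, the mirror facing -y, and the housing upright on the outline. Closing.

>>> carry_out([
  [0, 0, 0, 0, 0, 0],
  [0, 0, 0, 0, 0, 0],
  [0, 0, 0, 0, 0, 0],
  [0, 0, 0, 0, 0, 0],
  [0, 0, 0, 0, 0, 0],
  [0, 0, 0, 0, 0, 0],
  [0, 0, 0, 0, 0, 0],
  [0, 0, 0, 0, 0, 0],
], grip=-1)

```text
clock: 10.55
tool_pos: [0.5537, 0.1058, 0.0899]
orientation: [180.0, 0.0, -0.0]
force: [5.3, -17.0, -3.4]
opening: 0.013
gripper_force: 9.8
```

>>> carry_out([
  [0, 0, 0, 0, 0, -0.05],
  [0, 0, 0, 0, 0, -0.15],
  [0, 0, 0, 0, 0, -0.27],
  [0, 0, 0, 0, 0, -0.39],
  [0, 0, 0, 0, 0, -0.51],
  [0, 0, 0, 0, 0, -0.63],
  [0, 0, 0, 0, 0, -0.75],
  [0, 0, 0, 0, 0, -0.835],
])

```text
clock: 11.55
tool_pos: [0.5531, 0.1055, 0.0899]
orientation: [-180.0, 0.1, 48.0]
force: [-1.7, -1.9, 1.8]
opening: 0.01
gripper_force: 30.0
```

>>> carry_out([
  [0, 0, 0, 0, 0, 0],
  [0, 0, 0, 0, 0, 0],
  [0, 0, 0, 0, 0, 0],
  [0, 0, 0, 0, 0, 0],
])

```text
clock: 12.05
tool_pos: [0.5531, 0.1055, 0.0898]
orientation: [-180.0, 0.1, 47.7]
force: [-1.2, -4.9, 3.7]
opening: 0.0099
gripper_force: 30.0
```

```bash
python3 - <<'E'
from h import *
o=telemetry.get_obs();print(o['tool_pos'],o['orientation'],o['opening'],o['gripper_force'],o['force'],o['moment'],o['qvel'].round(2))
ims=[]
c=cv2.resize(snap('side','s5.png')[130:310,210:410],None,fx=2,fy=2,interpolation=cv2.INTER_CUBIC)
d=cv2.resize(snap('top','t5.png')[110:290,245:445],None,fx=2,fy=2,interpolation=cv2.INTER_CUBIC)
cv2.imwrite('pics/c5.png',np.hstack([c,d])[:,:,::-1])
E
```

```text
[0.55309574 0.10552654 0.08983794] [-1.79991688e+02  8.75486273e-02  4.76994852e+01] 0.009886400389625787 29.99426633119583 [-1.17641497 -4.93051305  3.74116987] [-1.91942687  0.72695057 -0.05525324] [-0.01 -0.02 -0.04 -0.08 -0.08  0.08]
```

View pics/c5.png

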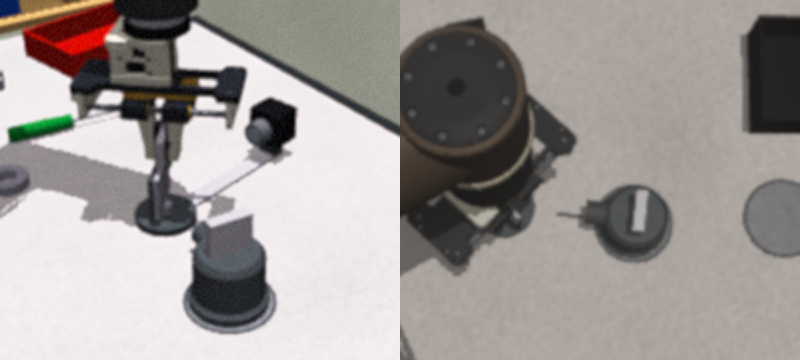

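The fingers hold the grip flush at 9.9 mm opening with the mirror turned 47.7°. That puts its normal at -42.3° against the wanted -42.2°. The housing is undisturbed on the outline, so I'm handing in.

```bash
python3 -c "
from plant import workorder
print(workorder.close_job())"
```

```text
the job is handed in; nothing more can be done
None
```

The job is handed in, with no verdict reported: the housing measures about 2 mm from the outline's centre with its port pointing at the mirror post, and the gripper is still holding the mirror at 47.7°, about 0.1° from the calculated angle.

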